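# Pack a solar lantern kit, heaviest at the bottom

### The arm

A 6-joint arm with a two-finger parallel gripper is mounted at the origin on the work surface. World frame = base frame: x ahead of the robot, y to its left, z up, the work surface at z = 0. Lengths are in m, angles in rad, forces in N, time in s.
With the tool pointing down it reaches from about 0.325 to 0.85 m from the base axis. Payload 4.4 kg.
Tool frame: the origin (TCP) lies at the very end of the fingers, on their centre line; the grasp point (between the pads) lies 19 mm behind it; z points along the fingers, y is the line along which they close (so a half turn about z gives the same grasp; the last joint's range is limited). The gripper opens to 94 mm and grips with 3 to 60 N. Pads are 16 mm wide; open, the fingers measure 119 mm over their backs; the gripper's body (75 mm by 177 mm) begins 78 mm behind the grasp point.
Start: joints at [1.143, 0.207, 1.542, -0, 1.393, -0.15], TCP at [0.158, 0.553, 0.205] pointing down, gripper open.
Joint ranges: [-2.73, 2.73], [-0.86, 2.22], [0.23, 2.46], [-1.11, 4.25], [0.08, 2.63], [-2.82, 2.82]. Speed limits (rad/s): [2.79, 2.79, 3.14, 3.14, 3.14, 3.14].

### API

Orientations are given as a 3x3 rotation matrix whose columns are the frame's x, y, z axes.
In Python, from station import telemetry, vision, ticket, models gives the robot as it stands. The module is installed in compiled form; this text tells all that it offers.
- The arm moves only by the shell command python3 -m inch 'ROWS' [FORCE]. ROWS is a JSON object of lists of equal length, an entry for each row: "twist": the turn, a rotation vector about the tool's x, y, z each as a share of 2 rad, from -1 to 1, a list of three; "translation": the shift along the tool's x, y, z each as a share of 0.25 m, from -1 to 1, a list of three; "fingers": the gripper's target within -1 to 1 (fully open at 1, half-way at 0, shut at -1). In form: {"twist": [[rx, ry, rz], ...], "translation": [[x, y, z], ...], "fingers": [fingers, ...]}. A call has 1 to 20 rows; each row shifts and turns the commanded pose from where the row before left it, along the tool's axes as they then stand; what a row does not reach is not made up. A row lasts 1/12 s, in which the tool goes at most 41.7 mm and 7.16 degrees, less where a joint would pass 70% of its speed; a pose out of reach is approached as far as the arm can. A call with a number of a shift or a turn outside -1 to 1 is refused whole. A call with a gripper value outside its range is refused whole. The fingers move at their own pace and stop on an object; FORCE is the grip in N (left out, the last holds). Time passes only in rows, so rows that do not move let the fingers close. It gives the time, the measured TCP pose, the force, the opening and the grip force at its end, in the units of the state.
- telemetry.sense(): the state, without advancing time (a new reading comes with each control period).
- vision.grab_frame(name): name is "side" or "top" or "wrist"; returns a dict with "frame" (384x512x3 uint8, blue, green, red), "camera_matrix" (3x3 intrinsics, pixels), "R" (3x3) and "t" (3): a world point X has camera coordinates R X + t. Camera axes: x right, y down, z forward; pixel columns grow to the right and rows downward; lengths in m; the calibration is good to about 2 mm. A picture is of the moment at which its call begins. There is no depth.
- ticket.hand_in(): hands the job in; it is judged then, once.
Trained networks look in a picture, given as the dict that the camera call returned (one of the last four; its "shot" number tells which), for a name from the list of things; names that differ only in an ending like _2 or _b are one class to them, and where a whole thing is asked for, a point or a joint stands for the part that bears it (a point fixed in the world has none). Each returns a list of dicts, best first, with "p" (0 to 1); they miss things now and then, are a little off and sometimes report something else, mostly with a low value. They report only what shows in the picture. A call takes as long as a camera call.
- models.look_for(picture, query): "centre" ([column, row] as shares, 0 to 1, of the picture: columns of its width, rows of its height, amid what is visible of it).
- models.landmark_of(picture, query): "centre" ([column, row] as shares, 0 to 1, of the picture: columns of its width, rows of its height: a listed point, or the origin of a listed thing).
The state is a dict: "time_s": time; "joint_pos": joint angles; "qd": joint speeds; "effort": joint torques, N m; "eef_pos": TCP position; "orientation": TCP orientation; "ft_force": force on the tool from outside, world axes, zero at the start; "torque": the same for the moment, N m; "opening": finger opening in m; "grasp_force": force on a finger pad.
Only numpy, scipy, OpenCV 4.12 (cv2) and the standard library are available. Lean on these libraries where they do the work, as an engineer would, in place of code of your own. Each camera call takes 0.05 s, during which the arm holds its last target. There are 200 camera calls.

### The job

Pack the lantern kit into the wooden box so that the heaviest part lies lowest: first the battery from the sloping charging stand, laid flat on the box floor in the middle and lengthwise with the box; then the finned heat sink squarely on top of the battery, fins up; then the light lamp shade upright in the middle of the heat sink, neck up. Set each part down gently, never dropping it, and leave the other things on the bench as they are.

Things in the scene. Friction and masses are not known exactly. Their poses are not given: they have to be found in the camera images.
- kit_box: Open wooden box without a lid, fixed to the bench, outside 196 x 166 x 70 mm high, walls and floor 8 mm thick, inside 180 x 150 mm. Origin at the centre of its underside; x along its long side, z up. The inner floor is 8 mm above the origin.
- stand_seat (a point): Charging stand (white sheet metal, fixed to the bench): a plate 130 long x 54 mm wide that slopes at 40 degrees, on which the battery lies with its lower end against a 16 mm high lip. This point is the middle of the plate's upper face, 60 mm above the bench, in the centre of the stand's plan. Its frame is level: z up, x horizontal in the direction in which the plate rises, so the battery's top face looks up and towards -x.
- battery_center (a point): Sealed lead battery, plain grey block 100 x 60 x 46 mm, about 0.65 kg (the heaviest part), loose. At the start it lies on the sloping stand, tilted 40 degrees. The point is the centre of the block; x along its 100 mm length (uphill at the start, the end with two small brass tabs that stick out 8 mm), y across its 60 mm width, z through its 46 mm thickness, away from the plate. Only the two 60 mm apart side faces overhang the stand and are free to grasp.
- heatsink_center (a point): Aluminium heat sink, a block of 7 fins on a plate, 110 x 60 x 32 mm high, about 0.3 kg, loose, lying fins up on the bench. The point is its centre, 16 mm above its underside; x along its 110 mm length (along the fins), y across its 60 mm width, z up. Grasp it across the 60 mm.
- shade_center (a point): Lamp shade of blue plastic, about 70 g (the lightest part), loose, standing on its wide rim on the bench: a cone 100 mm in diameter at the rim, narrowing to a straight round neck 50 mm in diameter from 42 to 84 mm above the rim; closed top, 84 mm high in all. The point is on its axis 42 mm above the rim; z up along the axis.
- battery: the same battery, origin at the centre of its underside (23 mm below its centre)
- heatsink: the same heat sink, origin at the centre of its underside (16 mm below its centre)
- shade: the same lamp shade, origin at the centre of its rim plane (42 mm below its centre)
- screwdriver: bystander: a screwdriver 190 mm long lying on the bench; origin under its middle
- flux_jar: bystander: amber glass jar 56 mm in diameter, 75 mm high; origin under its middle
- circuit_board: bystander: green circuit board 100 x 70 mm, about 23 mm high with its parts; origin under its middle

How it is judged:
On the way, in this order (a step that is already met when the one before it is completed fails the run):
1. the battery lies flat on the box floor, in the middle and lengthwise, released (z of battery_center in the frame of kit_box between 0.025 and 0.037 m and angle between battery_center's own z axis and vertical below 0.12 rad and horizontal distance between battery_center and kit_box below 0.03 m and angle between the x axis of battery_center and the x axis of kit_box, either way round below 0.3 rad and contact force between the fingers and battery below 0.5 N and linear speed of battery below 0.03 m/s), for 0.2 s.
2. the heat sink lies squarely on the battery, fins up, released (z of battery_center in the frame of kit_box between 0.025 and 0.037 m and angle between each of battery_center, heatsink_center's own z axis and vertical below 0.12 rad and horizontal distance between battery_center and kit_box below 0.03 m and angle between the x axis of battery_center and the x axis of kit_box, either way round below 0.3 rad and z of heatsink_center in the frame of battery_center between 0.032 and 0.046 m and horizontal distance between heatsink_center and battery_center below 0.02 m and angle between the x axis of heatsink_center and the x axis of battery_center, either way round below 0.3 rad and contact force between the fingers and heatsink below 0.5 N and linear speed of heatsink below 0.03 m/s), for 0.2 s.
3. the lamp shade stands upright on the heat sink, released (z of battery_center in the frame of kit_box between 0.025 and 0.037 m and angle between each of battery_center, heatsink_center, shade_center's own z axis and vertical below 0.12 rad and horizontal distance between battery_center and kit_box below 0.03 m and angle between the x axis of battery_center and the x axis of kit_box, either way round below 0.3 rad and z of heatsink_center in the frame of battery_center between 0.032 and 0.046 m and horizontal distance between heatsink_center and battery_center below 0.02 m and angle between the x axis of heatsink_center and the x axis of battery_center, either way round below 0.3 rad and z of shade_center in the frame of heatsink_center between 0.051 and 0.065 m and horizontal distance between shade_center and heatsink_center below 0.02 m and contact force between the fingers and shade below 0.5 N and linear speed of shade below 0.03 m/s), for 0.2 s.
At the end, for the whole second after the job is handed in: Battery flat on the box floor, within 30 mm of its middle and 17 degrees of its length; heat sink level on the battery, fins up, centred within 20 mm, parallel within 17 degrees; shade upright on it, centred within 20 mm; each level within 7 degrees, released and at rest (all of step 3 and contact force between the fingers and battery below 0.5 N and linear speed of each of battery, heatsink below 0.03 m/s and contact force between the fingers and heatsink below 0.5 N); the robot touches nothing.
It fails at once if the battery is dropped or toppled into the box (faster than 0.6 m/s or 5 rad/s near its place) (horizontal distance between battery_center and kit_box below 0.07 m and z of battery_center in the frame of kit_box below 0.075 m and (linear speed of battery above 0.6 m/s or angular speed of battery above 5 rad/s)).
It fails at once if the heat sink is dropped into place (faster than 0.6 m/s or 5 rad/s near its place) (horizontal distance between heatsink_center and kit_box below 0.07 m and z of heatsink_center in the frame of kit_box below 0.115 m and (linear speed of heatsink above 0.6 m/s or angular speed of heatsink above 5 rad/s)).
It fails at once if the shade is dropped into place (faster than 0.6 m/s or 5 rad/s near its place) (horizontal distance between shade_center and kit_box below 0.07 m and z of shade_center in the frame of kit_box below 0.175 m and (linear speed of shade above 0.6 m/s or angular speed of shade above 5 rad/s)).
It fails at once if a bystander (screwdriver, jar, circuit board) is pushed more than 30 mm (distance of any of screwdriver, flux_jar, circuit_board from where it was at the start of the episode above 0.03 m).
It also fails if it takes over 72 s, if anything falls off the work surface, if the arm or the gripper's body presses on something with over 40 N, if the wrist force passes 120 N, or if a joint passes its speed limit or range.

## Working session

There is one attempt and no reset: what is moved stays moved. The work goes in short steps, Python scripts to look and compute and a shell command to move; the robot and the scene stay as the last step left them, time stands still between calls to the robot, and variables do not carry over. Pictures are saved under pics/ and viewed, at most 10 in all, crops included, and the job is handed in when it is done.

```bash
mkdir -p pics; cat > h.py <<'E'
import numpy as np, cv2
from station import telemetry, vision, ticket, models
def P(c):
    return c["camera_matrix"]@np.c_[c["R"],np.array(c["t"]).reshape(3,1)]
def tri(cs,px):
    A=[]
    for c,p in zip(cs,px):
        M=P(c); A+=[p[0]*M[2]-M[0],p[1]*M[2]-M[1]]
    X=np.linalg.svd(np.array(A))[2][-1]; X=X[:3]/X[3]
    err=[np.linalg.norm(proj(c,X)-p) for c,p in zip(cs,px)]
    return X,err
def proj(c,X):
    q=P(c)@np.r_[X,1]; return q[:2]/q[2]
def ray_z(c,p,z):
    R=np.array(c["R"]);t=np.array(c["t"]).ravel()
    o=-R.T@t; d=R.T@np.linalg.inv(c["camera_matrix"])@np.r_[p,1]
    return o+d*(z-o[2])/d[2]
def lm(c,n,k=1):
    return [(np.array(r["centre"])*[512,384],round(r["p"],2)) for r in models.landmark_of(c,n)[:k]]
E
python3 - <<'E'
from h import *
np.set_printoptions(precision=3,suppress=True)
cs=[vision.grab_frame(n) for n in("side","top","wrist")]
for c,n in zip(cs,("side","top","wrist")):
    cv2.imwrite(f"pics/a_{n}.png",c["frame"])
    R=np.array(c["R"]); print(n,-R.T@np.array(c["t"]).ravel(),R[2])
for n in ["kit_box","stand_seat","battery_center","battery","heatsink_center","heatsink","shade_center","shade","screwdriver","flux_jar","circuit_board"]:
    d=[lm(c,n) for c in cs]
    print(n,[(x[0][0].round(1),x[0][1]) if x else None for x in d])
    ok=[i for i in range(3) if d[i] and d[i][0][1]>.3]
    if len(ok)>1: print("  ",*tri([cs[i] for i in ok],[d[i][0][0] for i in ok]))
a=np.vstack([cs[0]["frame"],cs[1]["frame"]]); cv2.imwrite("pics/a.png",cv2.resize(a,(800,1200))[:, :]) 
E
```

```text
side [0.387 0.501 0.765] [ 0.239 -0.564 -0.791]
top [ 0.51  -0.017  1.109] [ 0.055 -0.    -0.998]
wrist [0.09  0.57  0.384] [ 0.227 -0.066 -0.972]
kit_box [(array([262.9, 228.7]), 0.87), (array([245.8, 189.9]), 0.76), None]
   [ 0.569  0.031 -0.004] [np.float64(0.9111382491416635), np.float64(0.778305850787905)]
stand_seat [(array([303.3, 122.7]), 0.57), (array([358.4, 181.3]), 0.93), None]
   [ 0.582 -0.286  0.057] [np.float64(0.22122218226502735), np.float64(0.2299073275852859)]
battery_center [(array([305.4, 120.6]), 0.6), (array([361.9, 186.5]), 0.66), None]
   [ 0.573 -0.293  0.061] [np.float64(1.8933332858003793), np.float64(1.9807978160065063)]
battery [(array([301.3, 120.8]), 0.94), (array([355.7, 181.8]), 0.56), None]
   [ 0.582 -0.274  0.073] [np.float64(0.7264988754877191), np.float64(0.7534672993209044)]
heatsink_center [(array([365.5, 144. ]), 0.76), (array([371.3, 243.7]), 0.58), None]
   [ 0.408 -0.328  0.007] [np.float64(1.3786689689820202), np.float64(1.428066656438726)]
heatsink [(array([365.3, 147.8]), 0.89), (array([365.4, 242.2]), 0.84), None]
   [ 0.408 -0.312  0.008] [np.float64(0.030462750190885072), np.float64(0.03125909574468485)]
shade_center [(array([226.5, 331.4]), 0.59), (array([156.1, 201.9]), 0.65), None]
   [0.54  0.289 0.022] [np.float64(1.7260175615526265), np.float64(1.2232478291312596)]
shade [None, (array([156.7, 205.5]), 0.7), None]
screwdriver [(array([160.5, 286.6]), 0.9), (array([171.9, 147.6]), 0.78), None]
   [ 0.707  0.249 -0.003] [np.float64(1.5039912687091048), np.float64(1.156747381140229)]
flux_jar [(array([183.8, 202. ]), 0.96), (array([247.3, 122. ]), 0.64), None]
   [ 0.781  0.023 -0.021] [np.float64(1.1647900357090786), np.float64(1.0464769368364615)]
circuit_board [(array([215.5, 159.9]), 0.95), (array([293. , 123.8]), 0.57), None]
   [ 0.762 -0.114  0.007] [np.float64(0.07933667272126384), np.float64(0.07652132604914219)]
```

View pics/a_side.png

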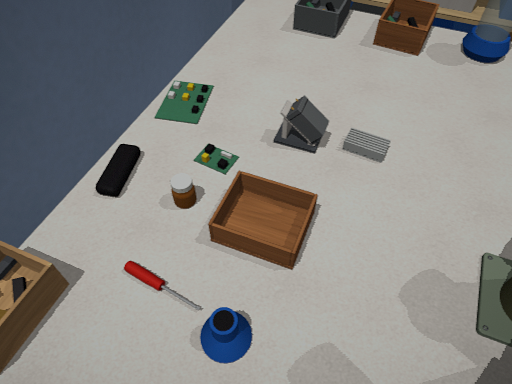

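View pics/a_top.png

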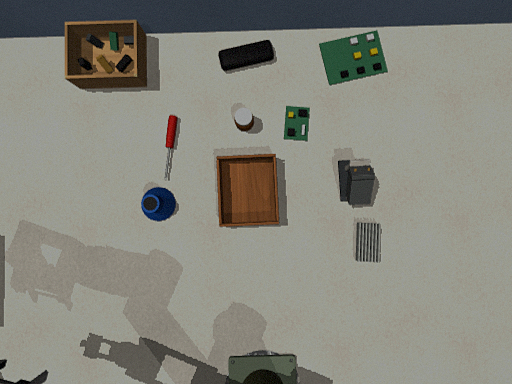

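Side: box at (263,219), stand with battery (302,123), heat sink (367,145), shade (227,335). Top: box (248,190), battery (357,185), sink (368,242), shade (157,204). The stand's direction is unclear, so I'll look at it enlarged.

```bash
python3 - <<'E'
from h import *
s=cv2.imread("pics/a_side.png")[80:170,260:400]; t=cv2.imread("pics/a_top.png")[145:270,325:400]
s=cv2.resize(s,(560,360),interpolation=3); t=cv2.resize(t,None,fx=360/125,fy=360/125,interpolation=3)
cv2.imwrite("pics/b.png",np.hstack([s,t]))
E
```

```text
(no output)
```

View pics/b.png

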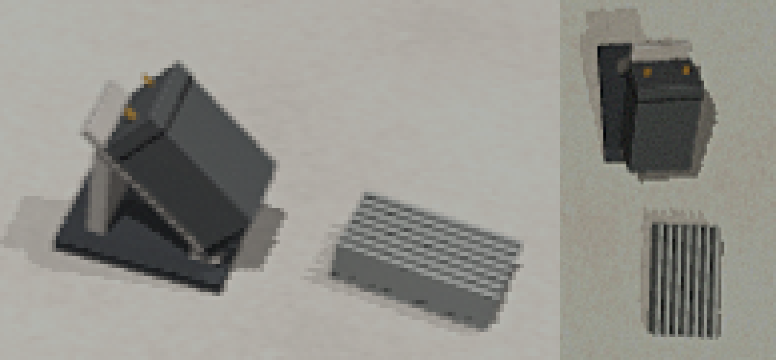

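```bash
cat >> h.py <<'E'
from scipy.spatial.transform import Rotation as Ro
np.set_printoptions(precision=4,suppress=True)
def down(yaw,tilt=0,s=1):
    """tool y = s*(horizontal axis at yaw+90deg); z down, tilted towards heading yaw by tilt"""
    h=np.array([np.cos(yaw),np.sin(yaw),0]); y=s*np.array([-np.sin(yaw),np.cos(yaw),0])
    z=np.sin(tilt)*h-np.cos(tilt)*np.array([0,0,1]); return np.c_[np.cross(y,z),y,z]
def plan(pos,R,cur=None):
    """turn in place first, then shift: totals and per-row shares"""
    s=telemetry.sense(); p0=np.array(s["eef_pos"]) if cur is None else cur[0]; R0=np.array(s["orientation"]) if cur is None else cur[1]
    rv=Ro.from_matrix(R0.T@R).as_rotvec(); n=max(1,int(np.ceil(np.linalg.norm(rv)/np.radians(7.1))))
    d=R.T@(np.array(pos)-p0); m=max(1,int(np.ceil(np.linalg.norm(d)/.0415)))
    print("turn rows",n,"twist each",rv/2/n,"total",rv/2,"| shift rows",m,"each",d/.25/m,"total",d/.25)
E
python3 - <<'E'
from h import *
s=telemetry.sense();print(np.array(s["orientation"]),s["eef_pos"],s["time_s"])
plan([.40,-.29,.30],down(0))
plan([.40,-.29,.30],down(0,0,-1))
E
```

```text
[[-0.9617  0.2742 -0.    ]
 [ 0.2742  0.9617 -0.    ]
 [ 0.     -0.     -1.    ]] [0.1577 0.5529 0.2054] 1.8
turn rows 3 twist each [-0.     -0.     -0.0463] total [-0.     -0.     -0.1389] | shift rows 22 each [-0.0441 -0.1533 -0.0172] total [-0.9692 -3.3718 -0.3782]
turn rows 24 twist each [-0.      0.      0.0597] total [-0.      0.      1.4319] | shift rows 22 each [ 0.0441  0.1533 -0.0172] total [ 0.9692  3.3718 -0.3782]
```

```bash
python3 -m inch '{"twist":[[0,0,-0.0463],[0,0,-0.0463],[0,0,-0.0463],[0,0,0],[0,0,0],[0,0,0],[0,0,0],[0,0,0],[0,0,0],[0,0,0],[0,0,0],[0,0,0],[0,0,0],[0,0,0],[0,0,0],[0,0,0],[0,0,0],[0,0,0],[0,0,0],[0,0,0]],"translation":[[0,0,-0.126],[0,0,-0.126],[0,0,-0.126],[-0.044,-0.153,0],[-0.044,-0.153,0],[-0.044,-0.153,0],[-0.044,-0.153,0],[-0.044,-0.153,0],[-0.044,-0.153,0],[-0.044,-0.153,0],[-0.044,-0.153,0],[-0.044,-0.153,0],[-0.044,-0.153,0],[-0.044,-0.153,0],[-0.044,-0.153,0],[-0.044,-0.153,0],[-0.044,-0.153,0],[-0.044,-0.153,0],[-0.044,-0.153,0],[-0.044,-0.153,0]],"fingers":[1,1,1,1,1,1,1,1,1,1,1,1,1,1,1,1,1,1,1,1]}'
python3 -m inch '{"twist":[[0,0,0],[0,0,0],[0,0,0],[0,0,0],[0,0,0],[0,0,0]],"translation":[[-0.044,-0.153,0],[-0.044,-0.153,0],[-0.044,-0.153,0],[-0.044,-0.153,0],[-0.044,-0.153,0],[0,0,0]],"fingers":[1,1,1,1,1,1]}'
python3 - <<'E'
from h import *
c=vision.grab_frame("wrist"); cv2.imwrite("pics/c.png",c["frame"])
for n in ["kit_box","stand_seat","battery_center","battery","heatsink_center","heatsink"]:
    print(n,[(a.round(1),b) for a,b in lm(c,n,2)])
import pickle; pickle.dump(c,open("c.pkl","wb"))
s=telemetry.sense(); print(s["joint_pos"])
E
```

```text
time_s: 3.47
eef_pos: [0.3447, -0.0996, 0.3004]
orientation: [[-1.0, 0.001, 0.002], [0.001, 1.0, -0.001], [-0.002, -0.001, -1.0]]
ft_force: [-0.2, 0.7, -0.1]
opening: 0.0943
grasp_force: 0.0
time_s: 3.97
eef_pos: [0.4002, -0.2944, 0.2983]
orientation: [[-1.0, 0.005, -0.001], [0.005, 1.0, -0.001], [0.001, -0.001, -1.0]]
ft_force: [0.3, 0.6, 0.1]
opening: 0.0939
grasp_force: 0.0
kit_box [(array([452.7, 259.2]), 0.94)]
stand_seat []
battery_center [(array([267.6, 286.8]), 0.69)]
battery [(array([265.5, 287.4]), 0.97)]
heatsink_center [(array([239.7, 161.7]), 0.9)]
heatsink [(array([242.6, 163.9]), 0.75)]
[-0.7993 -0.0334  1.6061  0.0001  1.5679 -2.3717]
```

View pics/c.png

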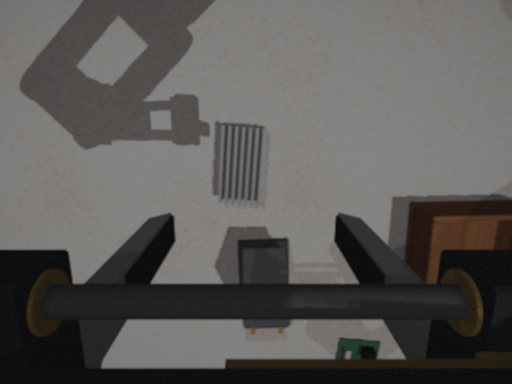

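The wrist view shows the heat sink's top face with corners about (218,122),(266,125),(259,203),(217,200), and the battery (239–290,240–328) partly behind the gripper bar. I'll move forward for a clear second view.

```bash
python3 -m inch '{"twist":[[0,0,0],[0,0,0],[0,0,0],[0,0,0],[0,0,0]],"translation":[[-0.13,0,0],[-0.13,0,0],[-0.13,0,0],[-0.13,0,0],[0,0,0]],"fingers":[1,1,1,1,1]}'
python3 - <<'E'
from h import *
import pickle
c0=pickle.load(open("c.pkl","rb"))
c=vision.grab_frame("wrist"); pickle.dump(c,open("d.pkl","wb"))
for n in ["kit_box","stand_seat","battery_center","battery","heatsink_center","heatsink"]:
    a=lm(c0,n);b=lm(c,n)
    print(n,b, tri([c0,c],[a[0][0],b[0][0]]) if a and b else "")
f=c["frame"][0:300,100:400]; cv2.imwrite("pics/d.png",cv2.resize(f,None,fx=2,fy=2,interpolation=3))
E
```

```text
time_s: 4.73
eef_pos: [0.5338, -0.2867, 0.299]
orientation: [[-1.0, -0.005, 0.002], [-0.005, 1.0, 0.001], [-0.002, 0.001, -1.0]]
ft_force: [-0.2, 0.6, -0.8]
opening: 0.0937
grasp_force: 0.0
kit_box [(array([459.008 , 178.4064]), 0.7)] (array([0.566 , 0.0208, 0.0021]), [np.float64(0.19216258780641526), np.float64(0.20441056109876488)])
stand_seat [] 
battery_center [(array([259.8912, 195.1104]), 0.82)] (array([ 0.5762, -0.2783,  0.0652]), [np.float64(0.7897734835102608), np.float64(0.8462828972161288)])
battery [(array([254.6176, 198.4896]), 0.9)] (array([ 0.5835, -0.283 ,  0.0549]), [np.float64(2.2608379222855315), np.float64(2.4155419876870132)])
heatsink_center [(array([231.3216,  65.2032]), 0.93)] (array([ 0.4074, -0.318 ,  0.0028]), [np.float64(0.8283246162414781), np.float64(0.8859267976291021)])
heatsink [(array([235.52  ,  69.1968]), 0.77)] (array([ 0.4119, -0.3134, -0.0045]), [np.float64(0.33422162352764717), np.float64(0.35717522101030746)])
```

View pics/d.png

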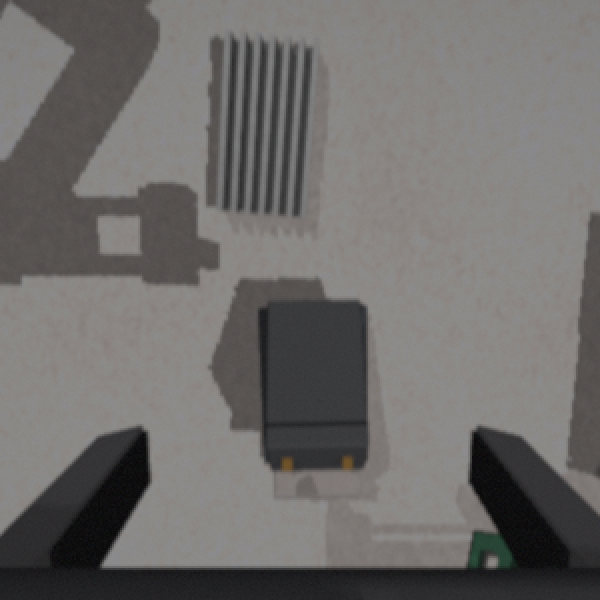

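The picture shows the battery's lower top edge at (234,151)–(282,150), its tabs at (244,232),(274,231), and the sink at (206–257, 20–108). I'll fit the block models to these edges.

```bash
python3 - <<'E'
from h import *
import pickle
c=pickle.load(open("c.pkl","rb")); d=pickle.load(open("d.pkl","rb"))
L=tri([c,d],[(239.5,240),(234,151)]); Rr=tri([c,d],[(288,238.5),(282,150)])
print("low top edge",L,Rr,np.linalg.norm(L[0]-Rr[0]))
T=[tri([c,d],[a,b]) for a,b in(((253,330),(244,232)),((280,330),(274,231)))]; print("tabs",T)
m=(L[0]+Rr[0])/2; t=(T[0][0]+T[1][0])/2
for e in ((Rr[0]-L[0]),(T[1][0]-T[0][0])): print("yaw deg",np.degrees(np.arctan2(-e[0],e[1])))
S=np.sin(np.radians(40));C=np.cos(np.radians(40))
for yaw in (0,np.radians(3)):
  u=np.array([C*np.cos(yaw),C*np.sin(yaw),S]); n=np.array([-S*np.cos(yaw),-S*np.sin(yaw),C]); w=np.cross(n,u)
  ctr=m+50*u/1000-.023*n; print("yaw",yaw,"centre",ctr)
  for k in [(-.05,.03,.023),(-.05,-.03,.023),(.05,.03,.023),(.05,-.03,.023),(.05,.03,-.023),(.05,-.03,-.023)]:
    X=ctr+k[0]*u+k[1]*w+k[2]*n; print(k,"crop d",(proj(d,X)-[100,0])*2)
# heatsink top corners
hc=[(218,122),(266,125),(259,203),(217,200)]
for im,pts in (("c",[(218,123),(265.5,126),(258.5,203),(218,201)]),("d",[(100+x/2,y/2) for x,y in((218,38),(314,46),(301,215),(220,208))])):
  X=np.array([ray_z({"c":c,"d":d}[im],p,.032) for p in pts]); print(im,X,"ctr",X.mean(0),np.linalg.norm(X-np.roll(X,-1,0),axis=1))
# free corner triangulation
for a,b in zip([(218,123),(265.5,126),(258.5,203)],[(209,19),(257,23),(250.5,107.5)]): print(tri([c,d],[a,b]))
E
```

```text
low top edge (array([ 0.5241, -0.317 ,  0.0198]), [np.float64(0.8133568690486374), np.float64(0.8688749026911998)]) (array([ 0.5223, -0.2463,  0.0195]), [np.float64(0.9599559642432953), np.float64(1.0242507486261985)]) 0.07068661019600274
tabs [(array([ 0.6084, -0.2984,  0.1149]), [np.float64(0.4573646368321184), np.float64(0.49348235823226533)]), (array([ 0.6054, -0.2634,  0.1189]), [np.float64(0.0378043978247057), np.float64(0.040837595389531335)])]
yaw deg 1.4979887322466978
yaw deg 4.861627094665647
yaw 0 centre [ 0.5763 -0.2816  0.0342]
(-0.05, 0.03, 0.023) crop d [358.5046 301.1947]
(-0.05, -0.03, 0.023) crop d [273.7914 300.786 ]
(0.05, 0.03, 0.023) crop d [363.385  433.6092]
(0.05, -0.03, 0.023) crop d [269.6701 433.2178]
(0.05, 0.03, -0.023) crop d [358.1283 457.0404]
(0.05, -0.03, -0.023) crop d [272.8886 456.6943]
yaw 0.05235987755982989 centre [ 0.5762 -0.2788  0.0342]
(-0.05, 0.03, 0.023) crop d [358.4985 298.9809]
(-0.05, -0.03, 0.023) crop d [273.8666 302.9973]
(0.05, 0.03, 0.023) crop d [369.6517 431.1502]
(0.05, -0.03, 0.023) crop d [276.015  435.4151]
(0.05, 0.03, -0.023) crop d [366.0243 454.7786]
(0.05, -0.03, -0.023) crop d [280.8546 458.6291]
c [[ 0.3497 -0.344   0.032 ]
 [ 0.354  -0.2799  0.032 ]
 [ 0.4624 -0.2895  0.032 ]
 [ 0.4592 -0.3474  0.032 ]] ctr [ 0.4063 -0.3152  0.032 ] [0.0642 0.1088 0.058  0.1095]
d [[ 0.3564 -0.3447  0.032 ]
 [ 0.3607 -0.2844  0.032 ]
 [ 0.4641 -0.2924  0.032 ]
 [ 0.4598 -0.3463  0.032 ]] ctr [ 0.4102 -0.317   0.032 ] [0.0605 0.1037 0.0541 0.1035]
(array([ 0.3508, -0.3471,  0.0089]), [np.float64(0.40461963376936844), np.float64(0.43437525391181736)])
(array([ 0.3554, -0.2817,  0.01  ]), [np.float64(1.8041906834115125), np.float64(1.9348051585917847)])
(array([ 0.464 , -0.2909,  0.0271]), [np.float64(1.0313587262804924), np.float64(1.1041253517830905)])
```

```bash
python3 - <<'E'
from h import *
import pickle
from scipy.optimize import least_squares
c=pickle.load(open("c.pkl","rb")); d=pickle.load(open("d.pkl","rb"))
print(d["camera_matrix"][0,0])
S=np.sin(np.radians(40));C=np.cos(np.radians(40))
def pt(p,k):
  x,y,z,yaw=p; u=np.array([C*np.cos(yaw),C*np.sin(yaw),S]); n=np.array([-S*np.cos(yaw),-S*np.sin(yaw),C]); w=np.cross(n,u)
  return np.array([x,y,z])+k[0]*u+k[1]*w+k[2]*n
K=[(-.05,.03,.023),(-.05,-.03,.023),(.05,.03,.023),(.05,-.03,.023),(.05,.03,-.023),(.05,-.03,-.023)]
cv=lambda x,y:np.array([100+x/2,y/2])
obs=[(d,K[0],cv(365,300)),(d,K[1],cv(267,302)),(d,K[2],cv(368,430)),(d,K[3],cv(263,430)),(d,K[4],cv(366,467)),(d,K[5],cv(270,468)),(c,K[0],np.array([288,238.5])),(c,K[1],np.array([239,240]))]
for sel in (range(6),range(8)):
  f=lambda p:np.concatenate([proj(obs[i][0],pt(p,obs[i][1]))-obs[i][2] for i in sel])
  r=least_squares(f,[.56,-.28,.07,0],loss="soft_l1"); print(r.x,f(r.x).reshape(-1,2).round(1).tolist())
  p=r.x
  u=np.array([C*np.cos(p[3]),C*np.sin(p[3]),S]); n=np.array([-S*np.cos(p[3]),-S*np.sin(p[3]),C])
  print("seat est (s=13mm)",p[:3]+.013*u-.023*n)
q=p
s=cv2.resize(c["frame"][100:350,170:370],None,fx=2,fy=2,interpolation=3); e=cv2.resize(d["frame"][0:250,170:370],None,fx=2,fy=2,interpolation=3)
for im,cc,o in((s,c,(170,100)),(e,d,(170,0))):
  for k in K: cv2.circle(im,tuple(int(v) for v in (proj(cc,pt(q,k))-o)*2),2,(0,0,255),-1)
cv2.imwrite("pics/e.png",np.hstack([s,e]))
E
```

```text
324.2490497075465
[ 0.5708 -0.2823  0.0661  0.0175] [[-2.5, -0.8], [0.9, -1.2], [-0.1, 5.8], [1.6, 6.5], [-1.8, -0.5], [0.4, -0.4]]
seat est (s=13mm) [ 0.5955 -0.2819  0.0568]
[ 0.5692 -0.2821  0.0595  0.0147] [[-2.6, -2.6], [1.5, -3.1], [-0.5, 2.8], [2.0, 3.3], [-2.1, -3.4], [0.6, -3.5], [-3.7, 2.7], [3.3, 1.9]]
seat est (s=13mm) [ 0.5939 -0.2817  0.0502]
```

View pics/e.png

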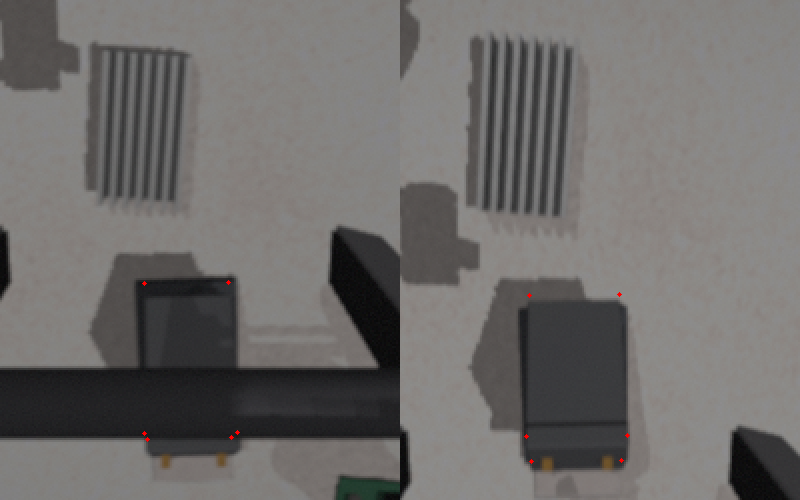

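Overlay: in the left view the battery spans columns 239–288, and the model comes out about 10% too narrow, so the battery is higher. The stripe at crop row 424 is only cosmetic; the true top edge is near row 447. I'll refit.

```bash
cat > fit.py <<'E'
from h import *
import pickle
from scipy.optimize import least_squares
c=pickle.load(open("c.pkl","rb")); d=pickle.load(open("d.pkl","rb"))
T=np.radians(40)
def pt(p,k):
  x,y,z,yaw=p[:4]; S,C=np.sin(T),np.cos(T); u=np.array([C*np.cos(yaw),C*np.sin(yaw),S]); n=np.array([-S*np.cos(yaw),-S*np.sin(yaw),C]); w=np.cross(n,u)
  return np.array([x,y,z])+k[0]*u+k[1]*w+k[2]*n
K=[(-.05,.03,.023),(-.05,-.03,.023),(.05,.03,.023),(.05,-.03,.023),(.05,.03,-.023),(.05,-.03,-.023)]
cv=lambda x,y:np.array([100+x/2,y/2]); cc=lambda x,y:np.array([170+x/2,100+y/2])
obs=[(d,K[0],cv(366,300)),(d,K[1],cv(265,302)),(d,K[2],cv(368,447)),(d,K[3],cv(263,448)),(d,K[4],cv(366,467)),(d,K[5],cv(270,468)),(c,K[0],cc(236,277)),(c,K[1],cc(136,280)),(c,K[2],cc(240,450)),(c,K[3],cc(145,452))]
for sel in (range(6),range(6,10),range(10)):
  f=lambda p:np.concatenate([proj(obs[i][0],pt(p,obs[i][1]))-obs[i][2] for i in sel])
  r=least_squares(f,[.56,-.28,.07,0],loss="soft_l1"); p=r.x; print(p,f(p).reshape(-1,2).round(1).tolist())
  print("seat est (s=13mm)",pt(p,(.013,0,-.023)))
E
python3 fit.py; python3 - <<'E'
from h import *
import pickle
for n in "cd":
  c=pickle.load(open(n+".pkl","rb")); R=np.array(c["R"]); print(-R.T@np.array(c["t"]).ravel(),R[2])
E
```

```text
[ 0.5707 -0.2827  0.0733  0.0235] [[-3.1, -0.3], [1.1, -0.4], [0.2, -0.8], [1.0, -0.3], [-1.4, 1.5], [0.0, 1.8]]
seat est (s=13mm) [ 0.5955 -0.2821  0.064 ]
[ 0.5445 -0.2834  0.1101  0.0233] [[-1.2, 0.3], [1.3, -0.0], [2.7, -0.3], [-3.2, 0.0]]
seat est (s=13mm) [ 0.5692 -0.2828  0.1008]
[ 0.5694 -0.2823  0.0761  0.0213] [[-2.5, -1.0], [1.3, -1.2], [0.8, -0.9], [1.1, -0.6], [-1.0, 1.4], [0.1, 1.7], [-3.1, 7.5], [3.5, 7.1], [-0.1, -0.4], [-0.8, -0.4]]
seat est (s=13mm) [ 0.5942 -0.2818  0.0668]
[ 0.3307 -0.2948  0.4775] [ 0.2358 -0.001  -0.9718]
[ 0.4637 -0.2881  0.478 ] [ 0.2389  0.0032 -0.971 ]
```

```bash
python3 - <<'E'
from h import *
T=np.radians(40); R=down(.021,T); n=-R[:,2]; c=np.array([.569,-.2825,.0733])
pre=c+.087*n; fin=c-.013*n; print(pre,fin,R)
plan(pre,R); plan(fin,R,(pre,R))
E
```

```text
[ 0.5131 -0.2837  0.1399] [ 0.5774 -0.2823  0.0633] [[-0.7659 -0.021   0.6426]
 [-0.0161  0.9998  0.0135]
 [-0.6428  0.     -0.766 ]]
turn rows 6 twist each [-0.0006 -0.0582 -0.0017] total [-0.0039 -0.3489 -0.0103] | shift rows 4 each [0.1154 0.0054 0.1123] total [0.4617 0.0215 0.4493]
turn rows 1 twist each [0. 0. 0.] total [0. 0. 0.] | shift rows 3 each [ 0.     -0.      0.1333] total [ 0.  -0.   0.4]
```

```bash
python3 -m inch '{"twist":[[0,-0.0582,-0.0017],[0,-0.0582,-0.0017],[0,-0.0582,-0.0017],[0,-0.0582,-0.0017],[0,-0.0582,-0.0017],[0,-0.0582,-0.0017],[0,0,0],[0,0,0],[0,0,0],[0,0,0],[0,0,0],[0,0,0]],"translation":[[0,0,0],[0,0,0],[0,0,0],[0,0,0],[0,0,0],[0,0,0],[0.115,0.005,0.112],[0.115,0.005,0.112],[0.115,0.005,0.112],[0.115,0.005,0.112],[0,0,0],[0,0,0]],"fingers":[1,1,1,1,1,1,1,1,1,1,1,1]}'
python3 - <<'E'
from h import *
s=telemetry.sense(); print(s["joint_pos"])
T=np.radians(40); R=down(.021,T); n=-R[:,2]; c=np.array([.569,-.2825,.0733])
plan(c-.013*n,R)
w=vision.grab_frame("wrist"); b=lm(w,"battery_center"); print(b,proj(w,c)); 
f=w["frame"].copy()
for cx in (.05,-.05):
  for cy in(.03,-.03):
    u=-R[:,0]; X=c+cx*u+cy*R[:,1]+.023*n; cv2.circle(f,tuple(int(v) for v in proj(w,X)),2,(0,0,255),-1)
cv2.imwrite("pics/f.png",f)
E
```

```text
time_s: 6.38
eef_pos: [0.5326, -0.2641, 0.1638]
orientation: [[-0.804, 0.026, 0.595], [0.019, 1.0, -0.018], [-0.595, -0.003, -0.804]]
ft_force: [-0.4, 0.4, 0.6]
opening: 0.0941
grasp_force: 0.0
[-0.8723 -0.0036  2.0173  0.6736  0.7924 -2.8202]
turn rows 1 twist each [-0.0155 -0.0305 -0.0174] total [-0.0155 -0.0305 -0.0174] | shift rows 3 each [ 0.0408 -0.0256  0.1406] total [ 0.1224 -0.0767  0.4219]
[(array([235.8784, 170.112 ]), 0.64)] [235.0374 162.4455]
```

View pics/f.png

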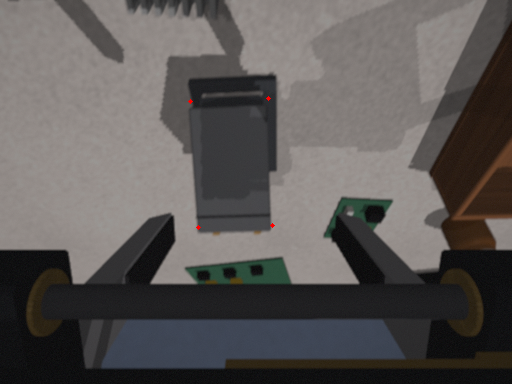

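The model's corners (red) match within ~5 px; the battery lies ~4 mm further uphill. Joint 6 hit its range limit though, so I'll turn the tool half a turn (same grasp).

```bash
python3 -m inch '{"twist":[[0,0,0.06],[0,0,0.06],[0,0,0.06],[0,0,0.06],[0,0,0.06],[0,0,0.06],[0,0,0.06],[0,0,0.06],[0,0,0.06],[0,0,0.06],[0,0,0.06],[0,0,0.06],[0,0,0.06],[0,0,0.06],[0,0,0.06],[0,0,0.06],[0,0,0.06],[0,0,0.06],[0,0,0.06],[0,0,0.06]],"translation":[[0,0,0],[0,0,0],[0,0,0],[0,0,0],[0,0,0],[0,0,0],[0,0,0],[0,0,0],[0,0,0],[0,0,0],[0,0,0],[0,0,0],[0,0,0],[0,0,0],[0,0,0],[0,0,0],[0,0,0],[0,0,0],[0,0,0],[0,0,0]],"fingers":[1,1,1,1,1,1,1,1,1,1,1,1,1,1,1,1,1,1,1,1]}'
python3 -m inch '{"twist":[[0,0,0.06],[0,0,0.06],[0,0,0.06],[0,0,0.06],[0,0,0.06],[0,0,0.06],[0,0,0]],"translation":[[0,0,0],[0,0,0],[0,0,0],[0,0,0],[0,0,0],[0,0,0],[0,0,0]],"fingers":[1,1,1,1,1,1,1]}'
python3 - <<'E'
from h import *
s=telemetry.sense(); print(s["joint_pos"])
T=np.radians(40); R=down(.021,T,-1); n=-R[:,2]; c=np.array([.572,-.2825,.0755])
plan(c+.06*n,R); plan(c-.013*n,R,(c+.06*n,R))
E
```

```text
time_s: 8.15
eef_pos: [0.5346, -0.2678, 0.1691]
orientation: [[0.611, 0.516, 0.6], [0.659, -0.752, -0.025], [0.438, 0.41, -0.8]]
ft_force: [-0.2, 0.2, -0.1]
opening: 0.094
grasp_force: 0.0
time_s: 8.73
eef_pos: [0.5345, -0.2678, 0.1689]
orientation: [[0.8, -0.012, 0.6], [0.004, -1.0, -0.025], [0.6, 0.022, -0.8]]
ft_force: [0.4, -0.6, -0.8]
opening: 0.0943
grasp_force: 0.0
[-0.8738 -0.0074  2.0121  0.6738  0.7917  0.3017]
turn rows 1 twist each [ 0.0188  0.0276 -0.0061] total [ 0.0188  0.0276 -0.0061] | shift rows 2 each [-0.063   0.0311  0.0708] total [-0.1261  0.0621  0.1417]
turn rows 1 twist each [0. 0. 0.] total [0. 0. 0.] | shift rows 2 each [-0.     0.     0.146] total [-0.     0.     0.292]
```

```bash
python3 -m inch '{"twist":[[0.0188,0.0276,-0.0061],[0,0,0],[0,0,0],[0,0,0]],"translation":[[0,0,0],[-0.063,0.031,0.071],[-0.063,0.031,0.071],[0,0,0]],"fingers":[1,1,1,1]}'
python3 - <<'E'
from h import *
T=np.radians(40); R=down(.021,T,-1); n=-R[:,2]; c=np.array([.572,-.2825,.0755])
plan(c-.013*n,R)
E
```

```text
time_s: 9.07
eef_pos: [0.5307, -0.2814, 0.1153]
orientation: [[0.77, 0.024, 0.637], [0.016, -1.0, 0.018], [0.638, -0.004, -0.77]]
ft_force: [0.2, -0.1, -0.2]
opening: 0.0936
grasp_force: 0.0
turn rows 1 twist each [-0.0025  0.0034 -0.0003] total [-0.0025  0.0034 -0.0003] | shift rows 2 each [0.0122 0.0039 0.14  ] total [0.0243 0.0078 0.28  ]
```

```bash
python3 -m inch '{"twist":[[0,0.0034,0],[0,0,0],[0,0,0],[0,0,0],[0,0,0]],"translation":[[0.006,0.002,0.07],[0.006,0.002,0.07],[0.006,0.002,0.07],[0.006,0.002,0.07],[0,0,0]],"fingers":[1,1,1,1,1]}'
python3 -m inch '{"twist":[[0,0,0],[0,0,0],[0,0,0],[0,0,0],[0,0,0],[0,0,0]],"translation":[[0,0,0],[0,0,0],[0,0,0],[0,0,0],[0,0,0],[0,0,0]],"fingers":[-0.2,-0.2,-0.2,-0.2,-0.2,-0.2]}' 40
```

```text
time_s: 9.48
eef_pos: [0.5834, -0.2814, 0.0685]
orientation: [[0.763, 0.026, 0.645], [0.019, -1.0, 0.019], [0.646, -0.002, -0.764]]
ft_force: [0.4, 0.8, 0.4]
opening: 0.094
grasp_force: 0.0
time_s: 9.98
eef_pos: [0.5817, -0.2823, 0.0689]
orientation: [[0.764, 0.023, 0.645], [0.016, -1.0, 0.016], [0.645, -0.002, -0.764]]
ft_force: [-3.6, -0.5, 3.2]
opening: 0.0597
grasp_force: 40.0
```

```bash
python3 -m inch '{"twist":[[0,0,0],[0,0,0],[0,0,0],[0,0,0],[0,0,0],[0,0,0],[0,0,0]],"translation":[[0,0,-0.04],[0,0,-0.08],[0,0,-0.12],[0,0,-0.12],[0,0,-0.12],[0,0,-0.12],[0,0,0]],"fingers":[-0.2,-0.2,-0.2,-0.2,-0.2,-0.2,-0.2]}'
python3 - <<'E'
from h import *
s=telemetry.sense(); print(s["joint_pos"],s["grasp_force"])
plan([.569,.028,.22],down(0,0,-1))
t=vision.grab_frame("top"); a=vision.grab_frame("side"); print(lm(t,"kit_box"),lm(a,"kit_box"))
cv2.imwrite("pics/g.png",np.hstack([cv2.resize(t["frame"][140:240,200:300],(400,400),interpolation=3),cv2.resize(a["frame"][165:275,200:330],(400,338),interpolation=3)[:338].repeat(1,0) if 0 else cv2.copyMakeBorder(cv2.resize(a["frame"][165:275,200:330],(400,338),interpolation=3),0,62,0,0,0)]))
import pickle; pickle.dump((t,a),open("g.pkl","wb"))
E
```

```text
time_s: 10.57
eef_pos: [0.4833, -0.2855, 0.1854]
orientation: [[0.764, 0.022, 0.645], [0.018, -1.0, 0.013], [0.645, 0.002, -0.764]]
ft_force: [0.9, -0.9, -5.2]
opening: 0.06
grasp_force: 40.0
[-1.0566 -0.0793  2.0704  0.7813  0.9384  0.0815] 39.985966086387634
turn rows 6 twist each [-0.0005 -0.0584  0.0018] total [-0.0031 -0.3506  0.0108] | shift rows 8 each [ 0.0429 -0.1567 -0.0173] total [ 0.3428 -1.254  -0.1385]
[(array([247.5008, 192.192 ]), 0.63)] [(array([263.424 , 225.7152]), 0.63)]
```

View pics/g.png

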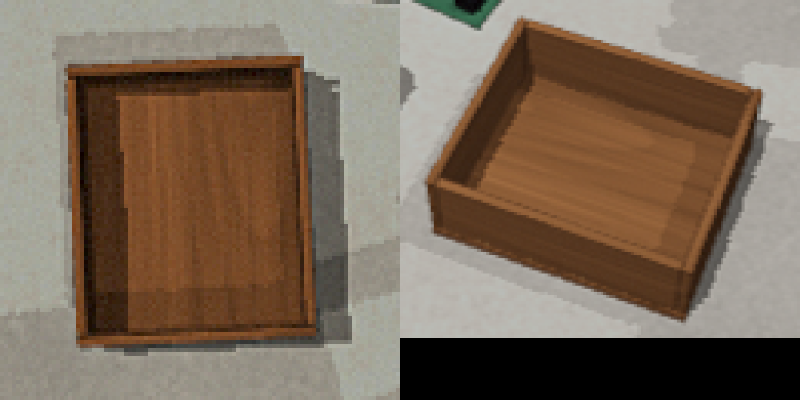

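Picture: box rim corners in the top view (crop ×4) are (68,67),(303,57),(316,333),(78,346); in the side view (×3.08) (522,19),(761,91),(688,268),(430,183).

```bash
python3 - <<'E'
from h import *
import pickle
t,a=pickle.load(open("g.pkl","rb"))
tp=[np.array([200+x/4,140+y/4]) for x,y in((68,67),(303,57),(316,333),(78,346))]
ap=[np.array([200+(x-400)/3.077,165+y/3.077]) for x,y in((430,183),(522,19),(761,91),(688,268))]
# top order: far-left(+x,+y), far-right(+x,-y), near-right, near-left ; side: left=+x+y? match
X=np.array([ray_z(t,p,.07) for p in tp]); print(X,X.mean(0))
Y=np.array([ray_z(a,p,.07) for p in ap]); print(Y,Y.mean(0))
for Z in(X,Y):
  e=(Z[0]+Z[1]-Z[2]-Z[3]); print(np.degrees(np.arctan2(e[1],e[0])),np.linalg.norm(e)/2, np.linalg.norm(Z[0]+Z[3]-Z[1]-Z[2])/2)
for p,q in zip(tp,ap): print(tri([t,a],[p,q]))
E
```

```text
[[ 0.6616  0.1056  0.07  ]
 [ 0.6637 -0.0574  0.07  ]
 [ 0.4729 -0.0603  0.07  ]
 [ 0.4689  0.1032  0.07  ]] [0.5668 0.0228 0.07  ]
[[ 0.6578  0.1101  0.07  ]
 [ 0.6617 -0.0524  0.07  ]
 [ 0.4717 -0.0568  0.07  ]
 [ 0.4712  0.1037  0.07  ]] [0.5656 0.0261 0.07  ]
0.7824799501125631 0.1917873915190989 0.16324933643152445
1.6356215279087205 0.1883225518621127 0.1614779018867995
(array([0.6617, 0.1061, 0.0625]), [np.float64(0.3901630455815489), np.float64(0.469713287009719)])
(array([ 0.6645, -0.0577,  0.0633]), [np.float64(0.07154220507059363), np.float64(0.07748022745774065)])
(array([ 0.4725, -0.0605,  0.0653]), [np.float64(0.09035706895433797), np.float64(0.10077426546966887)])
(array([0.4701, 0.1035, 0.0702]), [np.float64(0.4596234671492353), np.float64(0.573395397030068)])
```

```bash
python3 -m inch '{"twist":[[0,-0.0584,0.0018],[0,-0.0584,0.0018],[0,-0.0584,0.0018],[0,-0.0584,0.0018],[0,-0.0584,0.0018],[0,-0.0584,0.0018],[0,0,0],[0,0,0],[0,0,0],[0,0,0],[0,0,0],[0,0,0],[0,0,0],[0,0,0],[0,0,0],[0,0,0]],"translation":[[0,0,0],[0,0,0],[0,0,0],[0,0,0],[0,0,0],[0,0,0],[0.038,-0.138,-0.01],[0.038,-0.138,-0.01],[0.038,-0.138,-0.01],[0.038,-0.138,-0.01],[0.038,-0.138,-0.01],[0.038,-0.138,-0.01],[0.038,-0.138,-0.01],[0.038,-0.138,-0.01],[0.038,-0.138,-0.01],[0,0,0]],"fingers":[-0.2,-0.2,-0.2,-0.2,-0.2,-0.2,-0.2,-0.2,-0.2,-0.2,-0.2,-0.2,-0.2,-0.2,-0.2,-0.2]}'
python3 - <<'E'
from h import *
R=down(.02,0,-1)
plan([.569,.0245,.10],R)
t=vision.grab_frame("top");a=vision.grab_frame("side"); w=vision.grab_frame("wrist")
for n in("battery_center","battery"):
  p=[lm(x,n) for x in(t,a,w)]; print(n,p)
  if p[0] and p[1]: print(tri([t,a],[p[0][0][0],p[1][0][0]]))
f=np.hstack([a["frame"][100:300,180:380],w["frame"][100:300,150:350]]); cv2.imwrite("pics/i.png",cv2.resize(f,None,fx=2,fy=2,interpolation=3))
E
```

```text
time_s: 12.1
eef_pos: [0.5698, 0.0352, 0.2069]
orientation: [[1.0, 0.012, 0.003], [0.012, -1.0, 0.019], [0.003, -0.019, -1.0]]
ft_force: [-0.0, -1.5, -4.6]
opening: 0.0597
grasp_force: 40.0
turn rows 1 twist each [-0.0094 -0.0015 -0.004 ] total [-0.0094 -0.0015 -0.004 ] | shift rows 3 each [-0.0013  0.0142  0.1425] total [-0.0039  0.0426  0.4275]
battery_center [[(array([241.408 , 188.6976]), 0.75)], [(array([264.6016, 164.6976]), 0.57)], [(array([255.7952, 237.888 ]), 0.74)]]
(array([0.5643, 0.0327, 0.2192]), [np.float64(0.9269849291286653), np.float64(1.0748618641438756)])
battery [[(array([239.7184, 189.0048]), 0.48)], [(array([261.376 , 167.3088]), 0.97)], [(array([255.5904, 224.9088]), 0.64)]]
(array([0.5663, 0.0377, 0.2157]), [np.float64(1.9776588875480023), np.float64(2.2966676184586614)])
```

View pics/i.png

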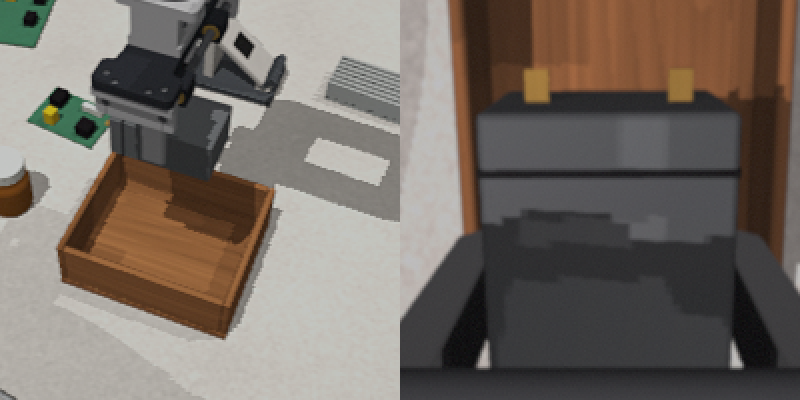

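The battery is held level and square in the fingers (tabs up-image, wrist view), its centre ≈12 mm above the TCP as planned. I'll descend.

```bash
python3 -m inch '{"twist":[[-0.0094,-0.0015,-0.004],[0,0,0],[0,0,0],[0,0,0],[0,0,0],[0,0,0],[0,0,0],[0,0,0],[0,0,0],[0,0,0],[0,0,0]],"translation":[[0,0,0],[0.001,0.011,0.1],[0.001,0.011,0.1],[0.001,0.011,0.1],[0.001,0.011,0.1],[0,0,0.1],[0,0,0.08],[0,0,0.06],[0,0,0.04],[0,0,0.02],[0,0,0]],"fingers":[-0.2,-0.2,-0.2,-0.2,-0.2,-0.2,-0.2,-0.2,-0.2,-0.2,-0.2]}'
python3 - <<'E'
from h import *
plan([.570,.0245,.030],down(.02,0,-1))
E
```

```text
time_s: 13.47
eef_pos: [0.57, 0.0143, 0.0332]
orientation: [[1.0, 0.012, 0.0], [0.012, -1.0, -0.008], [0.0, 0.008, -1.0]]
ft_force: [-0.7, -0.4, -6.5]
opening: 0.0595
grasp_force: 40.0
turn rows 1 twist each [ 0.0038 -0.0001 -0.004 ] total [ 0.0038 -0.0001 -0.004 ] | shift rows 1 each [ 0.0006 -0.041   0.013 ] total [ 0.0006 -0.041   0.013 ]
```

```bash
python3 -m inch '{"twist":[[0.0038,0,-0.004],[0,0,0],[0,0,0],[0,0,0],[0,0,0]],"translation":[[0.0006,-0.02,0],[0,-0.021,0.008],[0,0,0.012],[0,0,0.012],[0,0,0]],"fingers":[-0.2,-0.2,-0.2,-0.2,-0.2]}'
python3 -m inch '{"twist":[[0,0,0],[0,0,0],[0,0,0]],"translation":[[0,0,0.008],[0,0,0.006],[0,0,0]],"fingers":[-0.2,-0.2,-0.2]}'
```

```text
time_s: 13.88
eef_pos: [0.5703, 0.0248, 0.0258]
orientation: [[1.0, 0.021, 0.001], [0.021, -1.0, -0.0], [0.001, 0.0, -1.0]]
ft_force: [-0.3, -0.5, -5.6]
opening: 0.0598
grasp_force: 40.0
time_s: 14.13
eef_pos: [0.5703, 0.0245, 0.0221]
orientation: [[1.0, 0.02, 0.001], [0.02, -1.0, 0.0], [0.001, -0.0, -1.0]]
ft_force: [-0.4, -0.3, -6.5]
opening: 0.0601
grasp_force: 40.0
```

```bash
python3 -m inch '{"twist":[[0,0,0],[0,0,0]],"translation":[[0,0,0.008],[0,0,0]],"fingers":[-0.2,-0.2]}'
python3 -m inch '{"twist":[[0,0,0],[0,0,0]],"translation":[[0,0,0.008],[0,0,0]],"fingers":[-0.2,-0.2]}'
```

```text
time_s: 14.3
eef_pos: [0.5704, 0.0245, 0.0202]
orientation: [[1.0, 0.02, 0.001], [0.02, -1.0, 0.0], [0.001, -0.0, -1.0]]
ft_force: [0.1, -0.8, -6.0]
opening: 0.0594
grasp_force: 40.0
time_s: 14.47
eef_pos: [0.5704, 0.0246, 0.0182]
orientation: [[1.0, 0.02, 0.001], [0.02, -1.0, 0.0], [0.001, -0.0, -1.0]]
ft_force: [-1.5, -0.1, -5.8]
opening: 0.0599
grasp_force: 40.0
```

```bash
python3 -m inch '{"twist":[[0,0,0],[0,0,0]],"translation":[[0,0,0.006],[0,0,0]],"fingers":[-0.2,-0.2]}'
python3 -m inch '{"twist":[[0,0,0],[0,0,0]],"translation":[[0,0,0.006],[0,0,0]],"fingers":[-0.2,-0.2]}'
```

```text
time_s: 14.63
eef_pos: [0.5705, 0.0246, 0.018]
orientation: [[1.0, 0.02, 0.001], [0.02, -1.0, -0.0], [0.001, 0.0, -1.0]]
ft_force: [-3.4, 0.4, 3.1]
opening: 0.0597
grasp_force: 40.0
time_s: 14.8
eef_pos: [0.5705, 0.0246, 0.018]
orientation: [[1.0, 0.02, 0.001], [0.02, -1.0, -0.0], [0.001, 0.0, -1.0]]
ft_force: [-6.8, 0.3, 12.5]
opening: 0.0599
grasp_force: 40.0
```

Contact with the floor. Release and rise.

```bash
python3 -m inch '{"twist":[[0,0,0],[0,0,0],[0,0,0],[0,0,0],[0,0,0]],"translation":[[0,0,-0.006],[0,0,0],[0,0,0],[0,0,0],[0,0,0]],"fingers":[-0.2,1,1,1,1]}'
python3 -m inch '{"twist":[[0,0,0],[0,0,0],[0,0,0],[0,0,0],[0,0,0],[0,0,0],[0,0,0],[0,0,0],[0,0,0]],"translation":[[0,0,-0.06],[0,0,-0.14],[0,0,-0.15],[0,0,-0.15],[0,0,-0.15],[0,0,-0.15],[0,0,-0.15],[0,0,-0.1],[0,0,0]],"fingers":[1,1,1,1,1,1,1,1,1]}'
python3 - <<'E'
from h import *
w=vision.grab_frame("wrist"); a=vision.grab_frame("side")
for n in("battery_center","battery","kit_box"):
  p=[lm(x,n) for x in(w,a)]; print(n,p)
  if p[0] and p[1]: print(tri([w,a],[p[0][0][0],p[1][0][0]]))
b=lm(w,"battery_center"); print(ray_z(w,b[0][0],.031) if b else "")
s=w["frame"][0:270,100:460]; cv2.imwrite("pics/j.png",cv2.resize(s,None,fx=2,fy=2,interpolation=3))
import pickle; pickle.dump(w,open("j.pkl","wb"))
E
```

```text
time_s: 15.22
eef_pos: [0.5715, 0.0245, 0.0174]
orientation: [[1.0, 0.02, 0.003], [0.02, -1.0, -0.0], [0.003, 0.0, -1.0]]
ft_force: [-0.4, -0.6, -0.5]
opening: 0.0829
grasp_force: 0.0
time_s: 15.97
eef_pos: [0.5743, 0.0242, 0.2878]
orientation: [[1.0, 0.02, 0.017], [0.02, -1.0, -0.001], [0.017, 0.002, -1.0]]
ft_force: [1.2, -0.6, 1.0]
opening: 0.094
grasp_force: 0.0
battery_center [[(array([253.7984, 166.8864]), 0.58)], [(array([265.3184, 221.1072]), 0.75)]]
(array([0.5648, 0.0234, 0.0189]), [np.float64(0.4976634341840667), np.float64(0.20739378240218376)])
battery [[(array([254.976 , 165.1968]), 0.7)], [(array([262.2976, 220.992 ]), 0.81)]]
(array([0.5699, 0.0236, 0.0175]), [np.float64(1.859008933884066), np.float64(0.7717706513231515)])
kit_box [[], [(array([261.2224, 228.5184]), 0.97)]]
[0.5674 0.0238 0.031 ]
```

View pics/j.png

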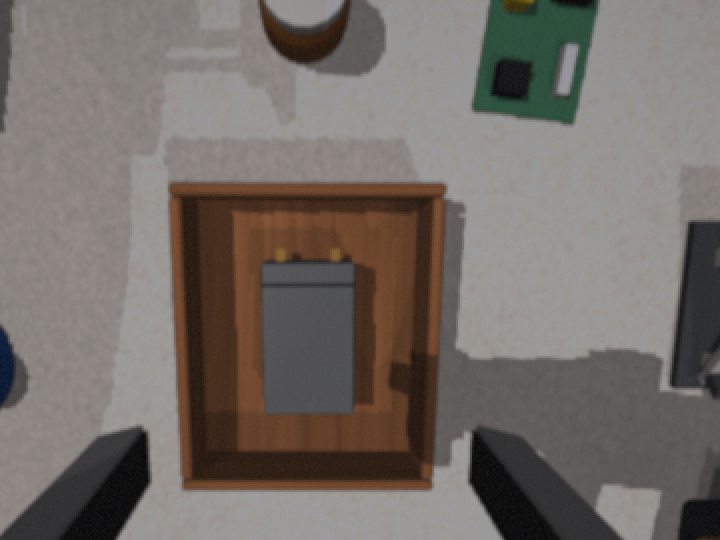

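The battery lies flat and centred (crop corners (262,262)–(352,413) inside rim (170,187)–(430,487)). Next the heat sink.

```bash
python3 - <<'E'
from h import *
import pickle
w=pickle.load(open("j.pkl","rb"))
g=lambda x,y:np.array([100+x/2,y/2])
B=np.array([ray_z(w,g(*p),.054) for p in((262,262),(354,262),(352,413),(265,413))]); print(B.mean(0),B[0]+B[1]-B[2]-B[3],np.linalg.norm(B-np.roll(B,1,0),axis=1))
B=np.array([ray_z(w,g(*p),.07) for p in((170,187),(444,187),(430,487),(184,487))]); print(B.mean(0),B[0]+B[1]-B[2]-B[3],np.linalg.norm(B-np.roll(B,1,0),axis=1))
plan([.42,-.316,.22],down(-.05,0,-1))
E
```

```text
[0.5675 0.0234 0.054 ] [0.1977 0.0047 0.    ] [0.0989 0.058  0.0989 0.0577]
[0.5668 0.0241 0.07  ] [0.3783 0.0076 0.    ] [0.1892 0.1618 0.1892 0.1612]
turn rows 1 twist each [-0.0002  0.0006  0.035 ] total [-0.0002  0.0006  0.035 ] | shift rows 10 each [-0.0529  0.1391  0.0231] total [-0.5288  1.3907  0.2312]
```

```bash
python3 -m inch '{"twist":[[0,0,0.035],[0,0,0],[0,0,0],[0,0,0],[0,0,0],[0,0,0],[0,0,0],[0,0,0],[0,0,0],[0,0,0],[0,0,0],[0,0,0]],"translation":[[0,0,0],[-0.053,0.139,0.023],[-0.053,0.139,0.023],[-0.053,0.139,0.023],[-0.053,0.139,0.023],[-0.053,0.139,0.023],[-0.053,0.139,0.023],[-0.053,0.139,0.023],[-0.053,0.139,0.023],[-0.053,0.139,0.023],[-0.053,0.139,0.023],[0,0,0]],"fingers":[1,1,1,1,1,1,1,1,1,1,1,1]}'
python3 - <<'E'
from h import *
w=vision.grab_frame("wrist"); cv2.imwrite("pics/k.png",cv2.resize(w["frame"][60:330,100:400],None,fx=2,fy=2,interpolation=3))
for n in("heatsink_center","heatsink"):
  p=lm(w,n); print(n,p, ray_z(w,p[0][0],.016) if p else"")
s=telemetry.sense(); print(s["joint_pos"])
import pickle; pickle.dump(w,open("k.pkl","wb"))
E
```

```text
time_s: 17.42
eef_pos: [0.4171, -0.3207, 0.2198]
orientation: [[0.998, -0.057, -0.002], [-0.057, -0.998, -0.001], [-0.002, 0.001, -1.0]]
ft_force: [-0.3, 0.0, -0.5]
opening: 0.0942
grasp_force: 0.0
heatsink_center [(array([249.088 , 168.1152]), 0.76)] [ 0.414 -0.315  0.016]
heatsink [(array([252.8256, 169.6128]), 0.77)] [ 0.4119 -0.3194  0.016 ]
[-0.8102  0.089   1.6427  0.0021  1.4102  0.8113]
```

View pics/k.png

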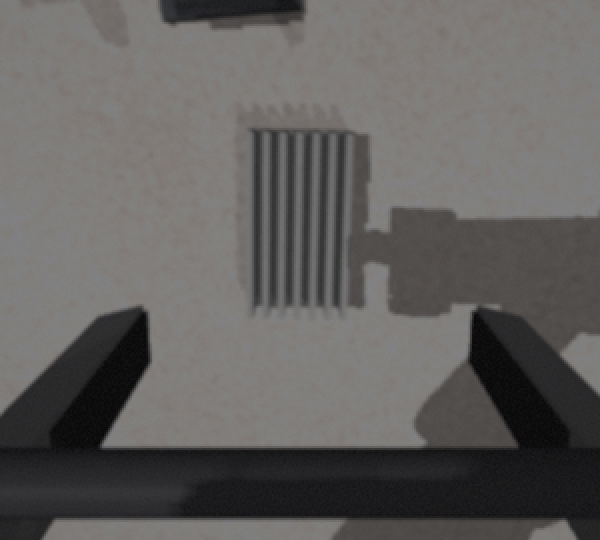

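The picture shows the sink aligned with the tool: crop corners (251,131),(354,133),(347,310),(251,312).

```bash
python3 - <<'E'
from h import *
import pickle
w=pickle.load(open("k.pkl","rb"))
B=np.array([ray_z(w,(100+x/2,60+y/2),.032) for x,y in((251,131),(354,133),(347,310),(251,312))]); e=B[0]+B[1]-B[2]-B[3]
print(B.mean(0),np.arctan2(e[1],e[0]),np.linalg.norm(B-np.roll(B,1,0),axis=1))
c=B.mean(0); plan([c[0],c[1],.006],down(np.arctan2(e[1],e[0]),0,-1))
E
```

```text
[ 0.412  -0.3166  0.032 ] -0.07857936524248782 [0.1061 0.0574 0.1038 0.0572]
turn rows 1 twist each [-0.0008 -0.0006  0.0138] total [-0.0008 -0.0006  0.0138] | shift rows 6 each [-0.0055  0.0011  0.1435] total [-0.0329  0.0065  0.8607]
```

```bash
python3 -m inch '{"twist":[[0,0,0.008],[0,0,0],[0,0,0],[0,0,0],[0,0,0],[0,0,0],[0,0,0],[0,0,0],[0,0,0],[0,0,0],[0,0,0]],"translation":[[-0.01,0,0.06],[-0.01,0.003,0.12],[-0.01,0.003,0.12],[0,0,0.12],[0,0,0.12],[0,0,0.1],[0,0,0.08],[0,0,0.06],[0,0,0.04],[0,0,0.02],[0,0,0]],"fingers":[1,1,1,1,1,1,1,1,1,1,1]}'
```

```text
time_s: 18.48
eef_pos: [0.4136, -0.3156, 0.0111]
orientation: [[0.998, -0.064, 0.001], [-0.064, -0.998, 0.001], [0.001, -0.001, -1.0]]
ft_force: [0.2, -0.5, -0.3]
opening: 0.0942
grasp_force: 0.0
```

```bash
python3 -m inch '{"twist":[[0,0,0],[0,0,0],[0,0,0],[0,0,0],[0,0,0],[0,0,0],[0,0,0],[0,0,0]],"translation":[[-0.004,0,0.02],[0,0,0],[0,0,0],[0,0,0],[0,0,0],[0,0,0],[0,0,0],[0,0,0]],"fingers":[1,1,-0.2,-0.2,-0.2,-0.2,-0.2,-0.2]}' 30
python3 -m inch '{"twist":[[0,0,0],[0,0,0],[0,0,0],[0,0,0],[0,0,0],[0,0,0],[0,0,0],[0,0,0]],"translation":[[0,0,-0.04],[0,0,-0.1],[0,0,-0.14],[0,0,-0.14],[0,0,-0.14],[0,0,-0.14],[0,0,-0.1],[0,0,0]],"fingers":[-0.2,-0.2,-0.2,-0.2,-0.2,-0.2,-0.2,-0.2]}'
python3 - <<'E'
from h import *
w=vision.grab_frame("wrist")
p=lm(w,"heatsink_center"); print(p)
s=telemetry.sense(); R=np.array(s["orientation"]); pos=np.array(s["eef_pos"])
q=p[0][0]; X=ray_z(w,q,pos[2]+.011); print("centre in tool",R.T@(X-pos))
plan([.5675,.0235,.20],down(.02,0,-1))
E
```

```text
time_s: 19.15
eef_pos: [0.4124, -0.3164, 0.0069]
orientation: [[0.998, -0.066, 0.002], [-0.066, -0.998, 0.001], [0.002, -0.001, -1.0]]
ft_force: [0.2, 1.6, 2.7]
opening: 0.06
grasp_force: 30.0
time_s: 19.82
eef_pos: [0.4149, -0.32, 0.2137]
orientation: [[0.998, -0.066, 0.011], [-0.066, -0.998, -0.01], [0.011, 0.009, -1.0]]
ft_force: [0.5, -1.0, -2.9]
opening: 0.0597
grasp_force: 30.0
[(array([250.9824, 237.3888]), 0.55)]
centre in tool [-0.0023  0.0018 -0.011 ]
turn rows 1 twist each [ 0.0005 -0.0012 -0.043 ] total [ 0.0005 -0.0012 -0.043 ] | shift rows 10 each [ 0.0649 -0.1349  0.0027] total [ 0.6494 -1.3492  0.0274]
```

```bash
python3 -m inch '{"twist":[[0,0,-0.043],[0,0,0],[0,0,0],[0,0,0],[0,0,0],[0,0,0],[0,0,0],[0,0,0],[0,0,0],[0,0,0],[0,0,0],[0,0,0],[0,0,0]],"translation":[[0,0,0],[0.059,-0.1225,0],[0.059,-0.1225,0],[0.059,-0.1225,0],[0.059,-0.1225,0],[0.059,-0.1225,0],[0.059,-0.1225,0],[0.059,-0.1225,0],[0.059,-0.1225,0],[0.059,-0.1225,0],[0.059,-0.1225,0],[0.059,-0.1225,0],[0,0,0]],"fingers":[-0.2,-0.2,-0.2,-0.2,-0.2,-0.2,-0.2,-0.2,-0.2,-0.2,-0.2,-0.2,-0.2]}'
python3 -m inch '{"twist":[[0,0,0],[0,0,0]],"translation":[[0,0,0],[0,0,0]],"fingers":[-0.2,-0.2]}'
python3 - <<'E'
from h import *
plan([.568,.0235,.072],down(.02,0,-1))
E
```

```text
time_s: 21.0
eef_pos: [0.5667, 0.0291, 0.2027]
orientation: [[1.0, 0.026, -0.004], [0.026, -1.0, 0.004], [-0.004, -0.005, -1.0]]
ft_force: [-0.4, 0.6, -3.3]
opening: 0.0592
grasp_force: 30.0
time_s: 21.17
eef_pos: [0.5654, 0.0232, 0.2037]
orientation: [[1.0, 0.021, -0.004], [0.021, -1.0, -0.0], [-0.004, -0.0, -1.0]]
ft_force: [-0.8, -0.8, -3.9]
opening: 0.0599
grasp_force: 30.0
turn rows 1 twist each [-0.      0.0022  0.0004] total [-0.      0.0022  0.0004] | shift rows 4 each [ 0.0026 -0.0003  0.1317] total [ 0.0106 -0.0012  0.527 ]
```

```bash
python3 -m inch '{"twist":[[0,0.0022,0],[0,0,0],[0,0,0],[0,0,0],[0,0,0],[0,0,0],[0,0,0],[0,0,0]],"translation":[[0.005,0,0.08],[0.005,0,0.1],[0,0,0.1],[0,0,0.1],[0,0,0.08],[0,0,0.04],[0,0,0.02],[0,0,0]],"fingers":[-0.2,-0.2,-0.2,-0.2,-0.2,-0.2,-0.2,-0.2]}'
python3 -m inch '{"twist":[[0,0,0],[0,0,0],[0,0,0]],"translation":[[0,0,0.012],[0,0,0.008],[0,0,0]],"fingers":[-0.2,-0.2,-0.2]}'
```

```text
time_s: 21.83
eef_pos: [0.5693, 0.0224, 0.0756]
orientation: [[1.0, 0.019, 0.003], [0.019, -1.0, 0.0], [0.003, -0.0, -1.0]]
ft_force: [-0.7, 0.5, -3.0]
opening: 0.06
grasp_force: 30.0
time_s: 22.08
eef_pos: [0.5715, 0.0231, 0.073]
orientation: [[1.0, 0.02, 0.008], [0.02, -1.0, -0.0], [0.008, 0.0, -1.0]]
ft_force: [0.1, 0.5, -3.2]
opening: 0.0595
grasp_force: 30.0
```

```bash
python3 -m inch '{"twist":[[0,-0.003,0],[0,0,0],[0,0,0]],"translation":[[-0.01,0,0.012],[0,0,0.012],[0,0,0]],"fingers":[-0.2,-0.2,-0.2]}'
python3 -m inch '{"twist":[[0,0,0],[0,0,0]],"translation":[[0,0,0.008],[0,0,0]],"fingers":[-0.2,-0.2]}'
```

```text
time_s: 22.33
eef_pos: [0.5678, 0.0233, 0.0656]
orientation: [[1.0, 0.02, -0.001], [0.02, -1.0, 0.0], [-0.001, -0.0, -1.0]]
ft_force: [-0.3, 0.6, -2.6]
opening: 0.0594
grasp_force: 30.0
time_s: 22.5
eef_pos: [0.568, 0.0233, 0.0637]
orientation: [[1.0, 0.02, -0.0], [0.02, -1.0, 0.0], [-0.0, -0.0, -1.0]]
ft_force: [-0.0, 0.1, -3.3]
opening: 0.0597
grasp_force: 30.0
```

```bash
python3 -m inch '{"twist":[[0,0,0],[0,0,0]],"translation":[[0,0,0.008],[0,0,0]],"fingers":[-0.2,-0.2]}'
python3 -m inch '{"twist":[[0,0,0],[0,0,0]],"translation":[[0,0,0.006],[0,0,0]],"fingers":[-0.2,-0.2]}'
```

```text
time_s: 22.67
eef_pos: [0.568, 0.0233, 0.0616]
orientation: [[1.0, 0.02, -0.0], [0.02, -1.0, 0.0], [-0.0, -0.0, -1.0]]
ft_force: [-0.1, -0.5, -3.4]
opening: 0.0599
grasp_force: 30.0
time_s: 22.83
eef_pos: [0.5685, 0.0232, 0.061]
orientation: [[1.0, 0.02, 0.001], [0.02, -1.0, 0.0], [0.001, -0.0, -1.0]]
ft_force: [-0.7, -0.5, -0.2]
opening: 0.0597
grasp_force: 30.0
```

```bash
python3 -m inch '{"twist":[[0,0,0],[0,0,0],[0,0,0],[0,0,0],[0,0,0],[0,0,0]],"translation":[[0,0,0.003],[0,0,0],[0,0,0],[0,0,0],[0,0,0],[0,0,0]],"fingers":[-0.2,-0.2,1,1,1,1]}'
python3 -m inch '{"twist":[[0,0,0],[0,0,0],[0,0,0],[0,0,0],[0,0,0],[0,0,0],[0,0,0],[0,0,0],[0,0,0]],"translation":[[0,0,-0.04],[0,0,-0.12],[0,0,-0.14],[0,0,-0.14],[0,0,-0.14],[0,0,-0.14],[0,0,-0.12],[0,0,-0.08],[0,0,0]],"fingers":[1,1,1,1,1,1,1,1,1]}'
python3 - <<'E'
from h import *
w=vision.grab_frame("wrist"); t=vision.grab_frame("top"); a=vision.grab_frame("side")
for n in("heatsink_center",):
  p=lm(w,n); print(n,p, ray_z(w,p[0][0],.07) if p else"")
ps=[lm(x,"shade_center") for x in(w,t,a)]; print(ps)
if ps[1] and ps[2]: print(tri([t,a],[ps[1][0][0],ps[2][0][0]]))
f=w["frame"][20:290,0:400]; cv2.imwrite("pics/l.png",cv2.resize(f,None,fx=2,fy=2,interpolation=3))
import pickle; pickle.dump((w,t,a),open("l.pkl","wb"))
E
```

```text
time_s: 23.33
eef_pos: [0.5685, 0.0232, 0.0598]
orientation: [[1.0, 0.02, 0.001], [0.02, -1.0, -0.0], [0.001, 0.0, -1.0]]
ft_force: [0.3, 0.4, -0.3]
opening: 0.0833
grasp_force: 0.0
time_s: 24.08
eef_pos: [0.5714, 0.0229, 0.2971]
orientation: [[1.0, 0.02, 0.013], [0.02, -1.0, -0.001], [0.013, 0.002, -1.0]]
ft_force: [0.2, -0.5, 0.5]
opening: 0.0944
grasp_force: 0.0
heatsink_center [(array([250.9824, 166.8864]), 0.77)] [0.5684 0.0263 0.07  ]
[[(array([ 58.112, 177.6  ]), 0.74)], [(array([154.7776, 200.4096]), 0.8)], [(array([229.4784, 329.7024]), 0.63)]]
(array([0.5385, 0.2878, 0.0332]), [np.float64(3.095534614992549), np.float64(4.393523234828007)])
```

View pics/l.png

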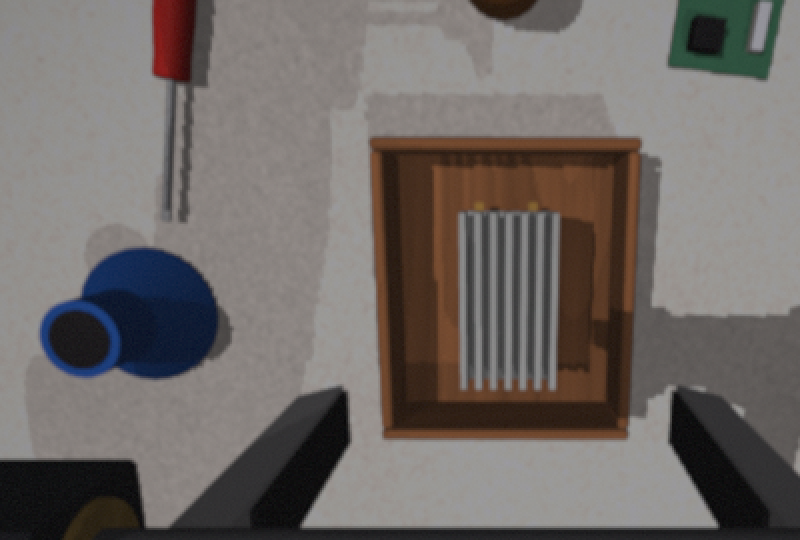

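The sink lies centred on the battery, with crop corners (459,212)–(556,390). The shade's neck top is at crop (81,338), its rim ellipse at x 83–218, y 248–378. My picture allowance is used up (overrun, in fact), so from here I go by numbers only.

```bash
python3 - <<'E'
from h import *
import pickle
w,t,a=pickle.load(open("l.pkl","rb"))
g=lambda x,y:np.array([x/2,20+y/2])
B=np.array([ray_z(w,g(*p),.086) for p in((459,212),(559,212),(556,390),(460,390))]); print(B.mean(0),B[0]+B[1]-B[2]-B[3],np.linalg.norm(B-np.roll(B,1,0),axis=1))
n=ray_z(w,g(81,338),.084); r=ray_z(w,g(150,313),0); print("shade neck top",n,"rim",r)
# top image of neck/rim: (150,204) approx neck, side neck (223,320)
print(ray_z(t,(150,204),.084),ray_z(a,(223,320),.084),tri([w,t],[g(81,338),(150,204)]),tri([w,a],[g(81,338),(223,320)]))
# blue mask in top and side
for c in(t,a):
  h=cv2.cvtColor(c["frame"],cv2.COLOR_BGR2HSV); m=cv2.inRange(h,(105,120,40),(130,255,255)); k,l,st,ce=cv2.connectedComponentsWithStats(m)
  print([(st[i].tolist(),ce[i].round(1).tolist()) for i in range(1,k) if st[i][4]>150])
plan([n[0],n[1],.22],down(0.4,0,-1))
E
```

```text
[0.5649 0.022  0.086 ] [0.2212 0.0033 0.    ] [0.1106 0.0593 0.1106 0.0606]
shade neck top [0.5374 0.2878 0.084 ] rim [0.5366 0.2901 0.    ]
[0.5359 0.2889 0.084 ] [0.5384 0.2897 0.084 ] (array([0.5362, 0.2901, 0.0803]), [np.float64(0.2581035289197771), np.float64(0.0935307565378025)]) (array([0.538 , 0.289 , 0.0827]), [np.float64(0.8217377622864581), np.float64(0.4087204570567724)])
[([141, 187, 34, 34, 690], [159.2, 203.8])]
[([432, 18, 79, 45, 1316], [476.4, 41.8]), ([201, 307, 51, 56, 1848], [226.1, 338.0])]
turn rows 4 twist each [-0.0002  0.0005 -0.0475] total [-0.0006  0.0018 -0.1899] | shift rows 7 each [ 0.0432 -0.1458  0.0386] total [ 0.3026 -1.0207  0.2702]
```

```bash
python3 - <<'E'
from h import *
plan([.537,.289,.20],down(0.02,0,-1))
E
python3 -m inch '{"twist":[[0,0,0],[0,0,0],[0,0,0],[0,0,0],[0,0,0],[0,0,0],[0,0,0],[0,0,0],[0,0,0]],"translation":[[-0.016,-0.133,0.04],[-0.016,-0.133,0.04],[-0.016,-0.133,0.04],[-0.016,-0.133,0.04],[-0.016,-0.133,0.04],[-0.016,-0.133,0.04],[-0.016,-0.133,0.04],[-0.016,-0.133,0.04],[0,0,0]],"fingers":[1,1,1,1,1,1,1,1,1]}'
python3 -m inch '{"twist":[[0,0,0],[0,0,0]],"translation":[[0,0,0],[0,0,0]],"fingers":[1,1]}'
python3 - <<'E'
from h import *
plan([.537,.289,.048],down(0.02,0,-1))
w=vision.grab_frame("wrist"); h=cv2.cvtColor(w["frame"],cv2.COLOR_BGR2HSV); m=cv2.inRange(h,(105,120,25),(130,255,255)); k,l,st,ce=cv2.connectedComponentsWithStats(m)
print([(st[i].tolist(),ce[i].round(1).tolist()) for i in range(1,k) if st[i][4]>150])
p=lm(w,"shade_center"); print(p,ray_z(w,p[0][0],.042) if p else"")
for n in([.537,.289,.084],[.537,.289,0]): print(proj(w,n))
E
```

```text
turn rows 1 twist each [-0.0003  0.0019  0.0001] total [-0.0003  0.0019  0.0001] | shift rows 7 each [-0.0142 -0.1521  0.05  ] total [-0.0992 -1.0649  0.3502]
time_s: 25.18
eef_pos: [0.5271, 0.2932, 0.2056]
orientation: [[1.0, 0.026, -0.007], [0.026, -1.0, 0.001], [-0.007, -0.001, -1.0]]
ft_force: [0.4, -1.2, -0.1]
opening: 0.0941
grasp_force: 0.0
time_s: 25.35
eef_pos: [0.5305, 0.288, 0.2088]
orientation: [[1.0, 0.021, -0.001], [0.021, -1.0, -0.001], [-0.001, 0.001, -1.0]]
ft_force: [-0.5, 0.4, 0.3]
opening: 0.094
grasp_force: 0.0
turn rows 1 twist each [0.0006 0.0007 0.0003] total [0.0006 0.0007 0.0003] | shift rows 4 each [ 0.0065 -0.0008  0.1608] total [ 0.026  -0.0033  0.6433]
[([212, 118, 82, 81, 4087], [252.7, 154.4])]
[] 
[252.6789 172.9955]
[253.0289 159.262 ]
```

The blue blob (centre 253, 158.5) matches the prediction (253, 159). I'll descend and grip.

```bash
python3 -m inch '{"twist":[[0,0,0],[0,0,0],[0,0,0],[0,0,0],[0,0,0],[0,0,0],[0,0,0],[0,0,0],[0,0,0]],"translation":[[0.013,-0.003,0.06],[0.013,0,0.12],[0,0,0.12],[0,0,0.12],[0,0,0.1],[0,0,0.06],[0,0,0.04],[0,0,0.018],[0,0,0]],"fingers":[1,1,1,1,1,1,1,1,1]}'
python3 -m inch '{"twist":[[0,0,0],[0,0,0],[0,0,0],[0,0,0],[0,0,0],[0,0,0],[0,0,0]],"translation":[[0,0,0],[0,0,0],[0,0,0],[0,0,0],[0,0,0],[0,0,0],[0,0,0]],"fingers":[-0.4,-0.4,-0.4,-0.4,-0.4,-0.4,-0.4]}' 10
```

```text
time_s: 26.2
eef_pos: [0.5376, 0.2885, 0.0499]
orientation: [[1.0, 0.019, -0.0], [0.019, -1.0, -0.0], [-0.0, 0.0, -1.0]]
ft_force: [0.7, -0.2, -0.4]
opening: 0.094
grasp_force: 0.0
time_s: 26.78
eef_pos: [0.5374, 0.2895, 0.0504]
orientation: [[1.0, 0.02, 0.0], [0.02, -1.0, 0.0], [0.0, -0.0, -1.0]]
ft_force: [-0.4, 1.7, 1.1]
opening: 0.051
grasp_force: 0.6
```

```bash
python3 -m inch '{"twist":[[0,0,0],[0,0,0],[0,0,0]],"translation":[[0,0,0],[0,0,0],[0,0,0]],"fingers":[-0.4,-0.4,-0.4]}'
python3 -m inch '{"twist":[[0,0,0],[0,0,0],[0,0,0],[0,0,0],[0,0,0],[0,0,0],[0,0,0],[0,0,0],[0,0,0],[0,0,0]],"translation":[[0,0,-0.04],[0,0,-0.1],[0,0,-0.12],[0,0,-0.12],[0,0,-0.12],[0,0,-0.12],[0,0,-0.08],[0,0,-0.04],[0,0,0],[0,0,0]],"fingers":[-0.4,-0.4,-0.4,-0.4,-0.4,-0.4,-0.4,-0.4,-0.4,-0.4]}'
python3 - <<'E'
from h import *
plan([.567,.0230,.22],down(0.02,0,-1))
E
```

```text
time_s: 27.03
eef_pos: [0.5374, 0.2896, 0.0505]
orientation: [[1.0, 0.02, 0.0], [0.02, -1.0, 0.0], [0.0, -0.0, -1.0]]
ft_force: [0.2, 0.7, 1.2]
opening: 0.0499
grasp_force: 10.0
time_s: 27.87
eef_pos: [0.5371, 0.2893, 0.2349]
orientation: [[1.0, 0.02, -0.0], [0.02, -1.0, -0.0], [-0.0, 0.0, -1.0]]
ft_force: [0.1, 0.5, -0.8]
opening: 0.0498
grasp_force: 10.0
turn rows 1 twist each [0.0001 0.0001 0.    ] total [0.0001 0.0001 0.    ] | shift rows 7 each [0.0141 0.1525 0.0085] total [0.0984 1.0672 0.0596]
```

```bash
python3 -m inch '{"twist":[[0,0,0],[0,0,0],[0,0,0],[0,0,0],[0,0,0],[0,0,0],[0,0,0],[0,0,0],[0,0,0],[0,0,0],[0,0,0],[0,0,0],[0,0,0],[0,0,0]],"translation":[[0.006,0.06,0],[0.01,0.1,0],[0.01,0.11,0],[0.01,0.11,0],[0.01,0.11,0],[0.01,0.11,0],[0.01,0.11,0],[0.01,0.11,0],[0.01,0.107,0],[0.008,0.08,0],[0.004,0.06,0],[0,0,0],[0,0,0],[0,0,0]],"fingers":[-0.4,-0.4,-0.4,-0.4,-0.4,-0.4,-0.4,-0.4,-0.4,-0.4,-0.4,-0.4,-0.4,-0.4]}'
python3 - <<'E'
from h import *
plan([.567,.0230,.145],down(0.02,0,-1))
t=vision.grab_frame("top");a=vision.grab_frame("side")
p=[lm(x,"shade_center") for x in(t,a)];print(p)
if p[0] and p[1]: print(tri([t,a],[p[0][0][0],p[1][0][0]]))
E
```

```text
time_s: 29.03
eef_pos: [0.5662, 0.0235, 0.2339]
orientation: [[1.0, 0.02, -0.003], [0.02, -1.0, 0.001], [-0.003, -0.001, -1.0]]
ft_force: [-0.3, -0.1, -1.3]
opening: 0.0496
grasp_force: 10.0
turn rows 1 twist each [-0.0004  0.0013 -0.    ] total [-0.0004  0.0013 -0.    ] | shift rows 3 each [0.001  0.0007 0.1185] total [0.0031 0.0021 0.3554]
[[], [(array([268.8   , 161.5104]), 0.94)]]
```

```bash
python3 -m inch '{"twist":[[0,0.001,0],[0,0,0],[0,0,0],[0,0,0],[0,0,0],[0,0,0],[0,0,0],[0,0,0]],"translation":[[0.003,0.002,0.04],[0,0,0.08],[0,0,0.08],[0,0,0.08],[0,0,0.05],[0,0,0.025],[0,0,0],[0,0,0]],"fingers":[-0.4,-0.4,-0.4,-0.4,-0.4,-0.4,-0.4,-0.4]}'
python3 -m inch '{"twist":[[0,0,0],[0,0,0],[0,0,0]],"translation":[[0,0,0.01],[0,0,0.01],[0,0,0]],"fingers":[-0.4,-0.4,-0.4]}'
```

```text
time_s: 29.9
eef_pos: [0.5684, 0.0228, 0.1467]
orientation: [[1.0, 0.02, 0.003], [0.02, -1.0, 0.0], [0.003, 0.0, -1.0]]
ft_force: [-0.2, -0.3, -0.5]
opening: 0.0496
grasp_force: 10.0
time_s: 30.15
eef_pos: [0.5685, 0.0227, 0.142]
orientation: [[1.0, 0.02, 0.003], [0.02, -1.0, -0.0], [0.003, 0.0, -1.0]]
ft_force: [0.5, -0.6, -1.2]
opening: 0.0498
grasp_force: 10.0
```

```bash
python3 -m inch '{"twist":[[0,-0.001,0],[0,0,0],[0,0,0]],"translation":[[0,0,0.008],[0,0,0.006],[0,0,0]],"fingers":[-0.4,-0.4,-0.4]}'
python3 -m inch '{"twist":[[0,0,0],[0,0,0]],"translation":[[0,0,0.006],[0,0,0]],"fingers":[-0.4,-0.4]}'
python3 -m inch '{"twist":[[0,0,0],[0,0,0]],"translation":[[0,0,0.004],[0,0,0]],"fingers":[-0.4,-0.4]}'
```

```text
time_s: 30.4
eef_pos: [0.568, 0.0227, 0.1378]
orientation: [[1.0, 0.02, -0.0], [0.02, -1.0, 0.0], [-0.0, -0.0, -1.0]]
ft_force: [-0.1, 0.0, -0.6]
opening: 0.0499
grasp_force: 10.0
time_s: 30.57
eef_pos: [0.5683, 0.0227, 0.1365]
orientation: [[1.0, 0.02, 0.0], [0.02, -1.0, -0.0], [0.0, 0.0, -1.0]]
ft_force: [0.6, 0.1, -1.1]
opening: 0.0497
grasp_force: 10.0
time_s: 30.73
eef_pos: [0.5683, 0.0227, 0.1364]
orientation: [[1.0, 0.02, 0.001], [0.02, -1.0, -0.0], [0.001, 0.0, -1.0]]
ft_force: [-2.2, -1.2, 4.6]
opening: 0.0498
grasp_force: 10.0
```

Contact, with the shade at its place. Release and rise.

```bash
python3 -m inch '{"twist":[[0,0,0],[0,0,0],[0,0,0],[0,0,0],[0,0,0],[0,0,0]],"translation":[[0,0,-0.002],[0,0,0],[0,0,0],[0,0,0],[0,0,0],[0,0,0]],"fingers":[-0.4,1,1,1,1,1]}'
python3 -m inch '{"twist":[[0,0,0],[0,0,0],[0,0,0],[0,0,0],[0,0,0],[0,0,0],[0,0,0],[0,0,0],[0,0,0],[0,0,0]],"translation":[[0,0,-0.03],[0,0,-0.08],[0,0,-0.12],[0,0,-0.12],[0,0,-0.12],[0,0,-0.12],[-0.05,0,-0.08],[0,0,-0.04],[0,0,0],[0,0,0]],"fingers":[1,1,1,1,1,1,1,1,1,1]}'
python3 - <<'E'
from h import *
w=vision.grab_frame("wrist");a=vision.grab_frame("side")
p=[lm(x,"shade_center") for x in(w,a)];print(p)
if p[0] and p[1]: print(tri([w,a],[p[0][0][0],p[1][0][0]]), "want z .128")
h=cv2.cvtColor(w["frame"],cv2.COLOR_BGR2HSV); m=cv2.inRange(h,(105,120,25),(130,255,255)); k,l,st,ce=cv2.connectedComponentsWithStats(m)
print([st[i].tolist() for i in range(1,k) if st[i][4]>150], "predicted rim centre",proj(w,[.5675,.023,.086]),"top",proj(w,[.5675,.023,.17]))
s=a["frame"]; h=cv2.cvtColor(s,cv2.COLOR_BGR2HSV); m=cv2.inRange(h,(105,120,25),(130,255,255)); k,l,st,ce=cv2.connectedComponentsWithStats(m)
print([st[i].tolist() for i in range(1,k) if st[i][4]>150],"side pred rim",proj(a,[.5675,.023,.086]),"top",proj(a,[.5675,.023,.17]))
E
```

```text
time_s: 31.23
eef_pos: [0.5681, 0.0227, 0.1358]
orientation: [[1.0, 0.02, -0.0], [0.02, -1.0, 0.0], [-0.0, -0.0, -1.0]]
ft_force: [-0.1, -0.2, -0.4]
opening: 0.0795
grasp_force: 0.0
time_s: 32.07
eef_pos: [0.5558, 0.0225, 0.3134]
orientation: [[1.0, 0.02, 0.001], [0.02, -1.0, 0.0], [0.001, -0.0, -1.0]]
ft_force: [0.0, 0.1, -1.1]
opening: 0.0942
grasp_force: 0.0
[[], [(array([266.7008, 191.6928]), 0.81)]]
[[215, 114, 80, 78, 3871]] predicted rim centre [253.7022 153.2142] top [253.4393 164.5632]
[[432, 18, 79, 45, 1314], [242, 169, 46, 53, 1533]] side pred rim [264.6844 203.079 ] top [265.5056 177.7696]
```

```bash
python3 -c "
from station import ticket; print(ticket.hand_in())"
```

```text
the job is handed in; nothing more can be done
None
```

The kit is packed and handed in at about 32 s: the battery, heat sink and shade were each lowered to contact and released in order, and the last camera check put the stack centred in the box; no verdict came back at hand-in, and I viewed 12 pictures against the limit of 10.

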